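# Put the electrolyte bottles back in their own cradles

### The job

The three electrolyte bottles on the bench of the fume hood stand in one another's cradles: rearrange them so that each stands upright, down on the floor of the cradle that matches its cap colour. A cradle takes only one bottle, and the empty white one is free for parking on the way. Keep the bottles upright, never stand one on the bare bench, and leave the little beaker and the flask among them undisturbed.

Things in the scene. Friction and masses are not known exactly. Their poses are not given: they have to be found in the camera images.
- red_bottle: Closed amber glass bottle with a red screw cap and a red band on its white label; upright. 108 mm tall in all, 120 to 220 g: body 50 mm diameter up to 62 mm, shoulder narrowing to 34 mm at 76 mm, cap 40 mm diameter from 80 to 108 mm (grip it there from above). Origin: centre of its underside; z up its axis. At the start it stands in a coloured cradle that is not its own.
- blue_bottle: Closed amber glass bottle with a blue screw cap and a blue band on its white label; upright. 108 mm tall in all, 120 to 220 g: body 50 mm diameter up to 62 mm, shoulder narrowing to 34 mm at 76 mm, cap 40 mm diameter from 80 to 108 mm (grip it there from above). Origin: centre of its underside; z up its axis. At the start it stands in a coloured cradle that is not its own.
- yellow_bottle: Closed amber glass bottle with a yellow screw cap and a yellow band on its white label; upright. 108 mm tall in all, 120 to 220 g: body 50 mm diameter up to 62 mm, shoulder narrowing to 34 mm at 76 mm, cap 40 mm diameter from 80 to 108 mm (grip it there from above). Origin: centre of its underside; z up its axis. At the start it stands in a coloured cradle that is not its own.
- red_cradle: Red round bottle cradle fixed to the bench: an open-topped cup 92 mm outside diameter, 26 mm high, bore 68 mm, floor 8 mm thick. Origin: centre of its underside, on the bench (z = 0); z up. A bottle standing in it has its underside 8 mm above this origin.
- blue_cradle: Blue round bottle cradle fixed to the bench: an open-topped cup 92 mm outside diameter, 26 mm high, bore 68 mm, floor 8 mm thick. Origin: centre of its underside, on the bench (z = 0); z up. A bottle standing in it has its underside 8 mm above this origin.
- yellow_cradle: Yellow round bottle cradle fixed to the bench: an open-topped cup 92 mm outside diameter, 26 mm high, bore 68 mm, floor 8 mm thick. Origin: centre of its underside, on the bench (z = 0); z up. A bottle standing in it has its underside 8 mm above this origin.
- white_cradle: White round bottle cradle fixed to the bench, the spare one, empty at the start: an open-topped cup 92 mm outside diameter, 26 mm high, bore 68 mm, floor 8 mm thick. Origin: centre of its underside, on the bench (z = 0); z up. A bottle standing in it has its underside 8 mm above this origin.
- beaker: Small empty clear glass beaker, 50 mm diameter, 62 mm tall, standing loose among the cradles; to be left alone. Origin: centre of its underside.
- flask: Small green glass conical flask with a black stopper, 50 mm diameter at the foot, 90 mm tall, standing loose among the cradles; to be left alone. Origin: centre of its underside.

How it is judged (in metres and radians):
At the end, for the whole second after the job is handed in: Each of the red, blue and yellow bottles is at rest in the cradle of its own colour: its axis within 13 mm of the cradle's, its underside on the cradle floor (at most 4 mm above it), within 0.12 rad of upright; the white cradle is therefore empty (horizontal distance between red_bottle and red_cradle below 0.013 m and z of red_bottle in the frame of red_cradle below 0.012 m and angle between each of red_bottle, blue_bottle, yellow_bottle's own z axis and vertical below 0.12 rad and linear speed of each of red_bottle, blue_bottle, yellow_bottle below 0.02 m/s and angular speed of each of red_bottle, blue_bottle, yellow_bottle below 0.2 rad/s and horizontal distance between blue_bottle and blue_cradle below 0.013 m and z of blue_bottle in the frame of blue_cradle below 0.012 m and horizontal distance between yellow_bottle and yellow_cradle below 0.013 m and z of yellow_bottle in the frame of yellow_cradle below 0.012 m); the robot touches nothing.
It fails at once if a bottle is tipped by more than about 30 degrees (angle between any of red_bottle, blue_bottle, yellow_bottle's own z axis and vertical above 0.55 rad).
It fails at once if a bottle stands on the bare bench (height (world z) of any of red_bottle, blue_bottle, yellow_bottle below 0.004 m).
It fails at once if the beaker is shifted by more than 30 mm or knocked over (distance of beaker from where it was at the start of the episode above 0.03 m or angle between beaker's own z axis and vertical above 0.5 rad).
It fails at once if the flask is shifted by more than 30 mm or knocked over (distance of flask from where it was at the start of the episode above 0.03 m or angle between flask's own z axis and vertical above 0.5 rad).
It also fails if it takes over 102 s, if anything falls off the work surface, if the arm or the gripper's body presses on something with over 40 N, if the wrist force passes 120 N, or if a joint passes its speed limit or range.

### The arm

A 6-joint arm with a two-finger parallel gripper is mounted at the origin on the work surface. World frame = base frame: x ahead of the robot, y to its left, z up, the work surface at z = 0. Lengths are in mm, angles in rad, forces in N, time in s.
With the tool pointing down it reaches from about 400 to 825 mm from the base axis. Payload 7 kg.
Tool frame: the origin (TCP) lies midway between the tips of the shut fingers; the grasp point (between the pads) lies 19 mm behind it (env.grip_point_offset is the distance from the TCP to the grasp point, in mm); z points along the fingers, y is the line along which they close (so a half turn about z gives the same grasp; the last joint's range is limited). The gripper opens to 85 mm and grips with 20 to 120 N. Pads are 22 mm wide; open, the fingers measure 114 mm over their backs; the gripper's body (76 mm by 85 mm) begins 54 mm behind the grasp point. The pads swing forward as they close: fully open they stand 13 mm farther back than shut.
Start: joints at [1.441, 0.359, 0.012, 0, -1.224, -0.288], TCP at [273.887, 616.912, 231.302] pointing down, gripper open.
Joint ranges: [-3.07, 3.07], [-1.43, 2.12], [-1.02, 1.25], [-3.03, 1.67], [-3.05, -0], [-3.03, 3.03]. Speed limits (rad/s): [2.39, 2.39, 3.01, 3.14, 3.14, 3.14].

### API

Orientations are given as a 3x3 rotation matrix whose columns are the frame's x, y, z axes.
In Python, from cell import env gives the robot as it stands.
- The arm moves only by the tool servo_tool, never from a script. Its argument "commands" is a list that holds one entry, the list of rows, each a list of 7 numbers: the closure, from -1 (fully open) to 1 (shut), then the shift along the tool's x, y, z in mm, then the turn, a rotation vector about the tool's x, y, z in rad. A call has 1 to 20 rows; each row shifts and turns the commanded pose from where the row before left it, along the tool's axes as they then stand; what a row does not reach is not made up. A row lasts 1/10 s, in which the tool goes at most 50 mm and 8.59 degrees, less where a joint would pass 70% of its speed; a pose out of reach is approached as far as the arm can. A call is refused whole if a number of a shift passes 50 or a number of a turn 0.15, either way. A call with a gripper value outside its range is refused whole. The fingers move at their own pace and stop on an object; the grip force is fixed at half the most. Time passes only in rows, so rows that do not move let the fingers close. It gives the time, the measured TCP pose, the force, the opening and the grip force at its end, in the units of the state.
- env.state(): the state, without advancing time (a new reading comes with each control period).
- env.get_image(name): name is "side" or "top" or "wrist"; returns a dict with "color" (480x640x3 uint8, red, green, blue), "range_z" (480x640 float32, mm along the optical axis (not along the pixel's ray), 0 where there is no reading), "fx", "fy", "cx", "cy" (pixels), "distortion" ([k1, k2, p1, p2, k3] as OpenCV has them; the pictures are not rectified), "T" (4x4, takes a point from camera to world coordinates). Camera axes: x right, y down, z forward; pixel columns grow to the right and rows downward; lengths in mm; the calibration is good to about 2 mm. A picture is of the moment at which its call begins.
- env.close_job(): hands the job in; it is judged then, once.
Trained networks look in a picture, given as the dict that the camera call returned (one of the last four; its "shot" number tells which), for a name from the list of things; names that differ only in an ending like _2 or _b are one class to them, and where a whole thing is asked for, a point or a joint stands for the part that bears it (a point fixed in the world has none). Each returns a list of dicts, best first, with "confidence" (0 to 1); they miss things now and then, are a little off and sometimes report something else, mostly with a low value. They report only what shows in the picture. A call takes as long as a camera call.
- env.search_frame(picture, thing): "xyz" ([x, y, z] in mm, in world coordinates, good to about 4 mm: the middle of the surface that is visible of it).
The state is a dict: "clock": time; "qpos": joint angles; "qd": joint speeds; "effort": joint torques, N m; "ee_pos": TCP position; "ee_rot": TCP orientation; "force": force on the tool from outside, world axes, zero at the start; "ft_torque": the same for the moment, N m; "gripper_width": opening from 0.0 (shut) to 1.0 (fully open); "finger_force": force on a finger pad.
Only numpy, scipy, OpenCV 4.12 (cv2) and the standard library are available. Lean on these libraries where they do the work, as an engineer would, in place of code of your own. Each camera call takes 0.05 s, during which the arm holds its last target. There are 200 camera calls.

## Working session

There is one attempt and no reset: what is moved stays moved. The work goes in short steps, Python scripts to look and compute and a tool call to move; the robot and the scene stay as the last step left them, time stands still between calls to the robot, and variables do not carry over. Pictures are saved under pics/ and viewed, at most 14 in all, crops included, and the job is handed in when it is done.

Besides the shell and the picture viewer there is one more tool, called as a command line: name --argument value ..., lists and objects as JSON in quotes. servo_tool: Moves the arm, as the interface text tells. Its arguments: {"type":"object","properties":{"commands":{"type":"array"}},"required":["commands"]}

```bash
mkdir -p pics; cat > h.py <<'E'
import numpy as np, cv2
from cell import env
def shot(name,fn=None):
    p=env.get_image(name)
    if fn: cv2.imwrite('pics/'+fn,p['color'][:,:,::-1])
    return p
def cloud(p):
    z=p['range_z'];h,w=z.shape
    u,v=np.meshgrid(np.arange(w),np.arange(h))
    K=np.array([[p['fx'],0,p['cx']],[0,p['fy'],p['cy']],[0,0,1.]])
    n=cv2.undistortPoints(np.stack([u,v],-1).reshape(-1,1,2).astype(np.float64),K,np.array(p['distortion'],float)).reshape(h,w,2)
    P=np.dstack([n*z[...,None],z]);T=np.array(p['T'])
    W=P@T[:3,:3].T+T[:3,3]; W[z==0]=np.nan
    return W
E
python3 - <<'E'
from h import *
p=shot('top','top1.png')
for t in ['red_bottle','blue_bottle','yellow_bottle','red_cradle','blue_cradle','yellow_cradle','white_cradle','beaker','flask']:
    print(t,[(np.round(d['xyz']),round(d['confidence'],2)) for d in env.search_frame(p,t)[:3]])
s=env.state();print(s['ee_pos'],np.round(s['ee_rot'],3),s['clock'],s['gripper_width'],np.round(p['T'],2))
W=cloud(p);np.save('W.npy',W)
shot('side','side1.png')
E
```

```text
red_bottle [(array([ 578., -209.,  100.]), 0.77)]
blue_bottle [(array([563.,  90., 116.]), 0.86)]
yellow_bottle [(array([432., 211., 114.]), 0.64), (array([ 575., -206.,   24.]), 0.51)]
red_cradle [(array([443., 210.,  23.]), 0.81)]
blue_cradle [(array([ 571., -206.,   25.]), 0.6)]
yellow_cradle [(array([554.,  88.,  27.]), 0.97)]
white_cradle [(array([472., -53.,   6.]), 0.74), (array([442., 210.,  27.]), 0.33)]
beaker [(array([656., -56.,  31.]), 0.94)]
flask [(array([430.,  87.,  35.]), 0.88)]
[273.9025829  616.89596896 231.2691451 ] [[ 0.914 -0.406 -0.   ]
 [-0.406 -0.914 -0.   ]
 [ 0.     0.    -1.   ]] 0.5 0.9997926157806665 [[-1.0000e-02 -1.0000e+00  1.0000e-01  4.5039e+02]
 [-1.0000e+00  1.0000e-02 -2.0000e-02  1.6740e+01]
 [ 2.0000e-02 -1.0000e-01 -1.0000e+00  8.7852e+02]
 [ 0.0000e+00  0.0000e+00  0.0000e+00  1.0000e+00]]
```

View pics/top1.png

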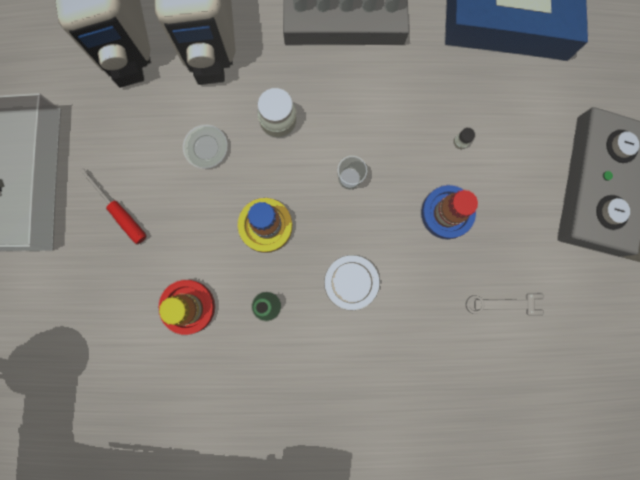

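```bash
python3 - <<'E'
from h import *
W=np.load('W.npy')
def circ(c,r,z0,z1):
    d=np.hypot(W[...,0]-c[0],W[...,1]-c[1]); m=(d<r)&(W[...,2]>z0)&(W[...,2]<z1)
    pts=W[m]; A=pts[:,:2].astype(np.float32)
    (cx,cy),R=cv2.minEnclosingCircle(A)
    print(c,len(A),'mec',round(cx,1),round(cy,1),round(R,1),'med',np.round(np.median(pts,0),1), 'pct',np.round(np.percentile(A,[1,99],axis=0),0).tolist())
print('caps')
for c in [(578,-209),(563,90),(432,211)]: circ(c,40,108,125)
print('cradle tops')
for c in [(571,-206),(554,88),(443,210),(472,-53)]: circ(c,58,20,33)
print('others')
circ((656,-56),40,8,80); circ((430,87),40,8,100)
m=(W[...,2]>130); print('high',np.nanmax(W[...,2]), np.round(np.percentile(W[m],[1,50,99],axis=0)))
E
```

```text
caps
(578, -209) 530 mec 586.2 -219.4 20.9 med [ 585.7 -219.   116.1] pct [[567.0, -239.0], [605.0, -202.0]]
(563, 90) 570 mec 569.9 90.8 21.1 med [569.2  90.2 116.1] pct [[551.0, 72.0], [589.0, 110.0]]
(432, 211) 611 mec 428.3 223.5 21.6 med [428.7 221.8 116.2] pct [[409.0, 203.0], [448.0, 241.0]]
cradle tops
(571, -206) 793 mec 586.7 -220.7 46.7 med [ 570.  -203.1   26.2] pct [[543.0, -261.0], [627.0, -177.0]]
(554, 88) 996 mec 567.6 93.9 46.2 med [560.7  87.1  26.2] pct [[523.0, 50.0], [610.0, 137.0]]
(443, 210) 871 mec 431.7 225.8 46.3 med [442.8 209.   26.2] pct [[388.0, 181.0], [475.0, 266.0]]
(472, -53) 1094 mec 468.9 -51.2 46.0 med [468.8 -51.1  26.1] pct [[425.0, -95.0], [513.0, -7.0]]
others
(656, -56) 572 mec 651.1 -52.6 25.4 med [661.2 -54.3  47.4] pct [[627.0, -75.0], [674.0, -29.0]]
(430, 87) 681 mec 430.8 93.1 25.0 med [431.6  88.5  34.9] pct [[408.0, 70.0], [453.0, 115.0]]
high 203.54059551167848 [[840. 146. 133.]
 [857. 299. 182.]
 [896. 387. 201.]]
```

View pics/side1.png

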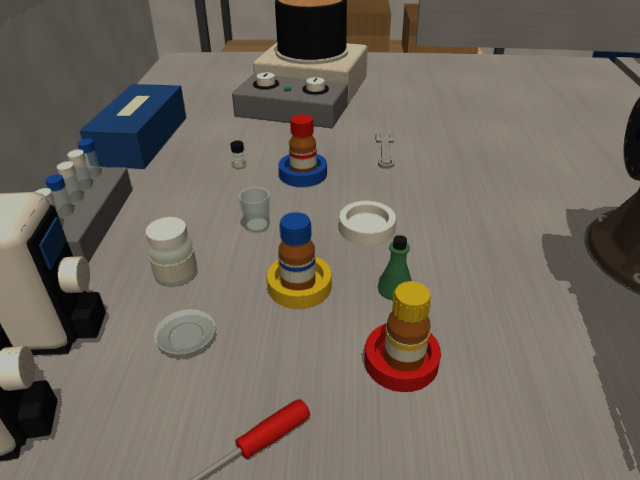

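The top view shows red in the blue cradle (450,210), blue in the yellow cradle (265,225), yellow in the red cradle (187,307) and the white cradle empty (352,282). The beaker is at (352,172) and the flask at (266,306), and the side view agrees.

My order is blue→white, yellow→yellow, red→red, blue→blue. First I'll align the yaw and go above the blue bottle.

servo_tool --commands '[[[-1,0,0,0,0,0,-0.105],[-1,0,0,0,0,0,-0.105],[-1,0,0,0,0,0,-0.104],[-1,0,0,0,0,0,-0.104],[-1,20,35,0,0,0,0],[-1,20,35,0,0,0,0],[-1,20,35,0,0,0,0],[-1,20,35,0,0,0,0],[-1,20,35,0,0,0,0],[-1,20,35,0,0,0,0],[-1,20,35,0,0,0,0],[-1,20,35,0,0,0,0],[-1,20,35,0,0,0,0],[-1,20,35,0,0,0,0],[-1,20,35,0,0,0,0],[-1,20,35,0,0,0,0],[-1,20,35,0,0,0,0],[-1,20,35,0,0,0,0],[-1,15,35,0,0,0,0],[-1,0,0,0,0,0,0]]]'

```text
clock: 2.55
ee_pos: [570.1, 88.5, 231.1]
ee_rot: [[1.0, -0.004, -0.0], [-0.004, -1.0, -0.001], [-0.0, 0.001, -1.0]]
force: [-0.0, 1.2, -1.0]
gripper_width: 1.001
finger_force: 0.0
```

```bash
cat >> h.py <<'E'
def fit(W,c,r,z0,z1):
    d=np.hypot(W[...,0]-c[0],W[...,1]-c[1]); m=(d<r)&(W[...,2]>z0)&(W[...,2]<z1)
    P=W[m]
    if len(P)<20: return None
    (x,y),R=cv2.minEnclosingCircle(P[:,:2].astype(np.float32))
    return len(P),round(x,1),round(y,1),round(R,1),np.round(np.median(P,0),1).tolist()
E
python3 - <<'E'
from h import *
p=shot('wrist','w1.png');W=cloud(p)
s=env.state();print(np.round(s['ee_pos'],1))
print('cap',fit(W,(570,91),35,108,125),'cradle',fit(W,(568,92),58,20,33))
E
```

```text
[569.5  89.9 231.1]
cap (1945, 571.1, 88.4, 21.1, [572.7, 88.1, 115.5]) cradle (2183, 569.5, 90.9, 45.9, [586.1, 93.2, 25.5])
```

View pics/w1.png

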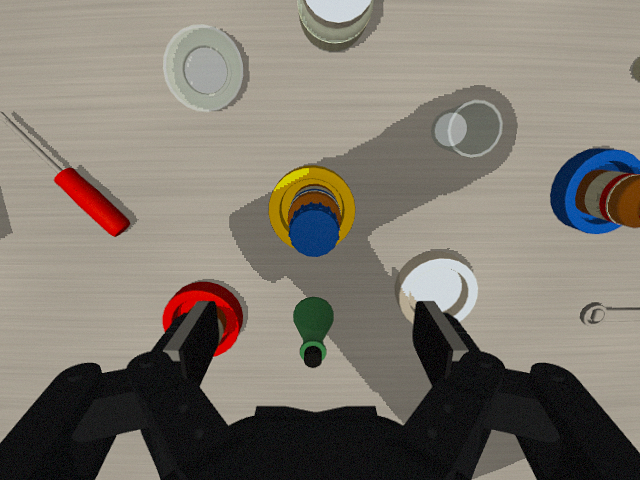

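The wrist view shows the blue cap at (313,232), centred between the fingers, with the flask well clear at (313,335). The position agrees within 2 mm, so I'll descend, grip and lift.

servo_tool --commands '[[[-1,0,0,20,0,0,0],[-1,0,0,20,0,0,0],[-1,0,0,20,0,0,0],[-1,0,0,20,0,0,0],[-1,0,0,20,0,0,0],[-1,0,0,20,0,0,0],[-1,0,0,17,0,0,0],[-1,0,0,17,0,0,0],[-1,0,0,0,0,0,0],[1,0,0,0,0,0,0],[1,0,0,0,0,0,0],[1,0,0,0,0,0,0],[1,0,0,0,0,0,0],[1,0,0,0,0,0,0],[1,0,0,0,0,0,0],[1,0,0,0,0,0,0],[1,0,0,0,0,0,0],[1,0,0,0,0,0,0],[1,0,0,0,0,0,0],[1,0,0,0,0,0,0]]]'

```text
clock: 4.6
ee_pos: [569.8, 92.0, 78.5]
ee_rot: [[1.0, 0.0, 0.002], [0.0, -1.0, 0.001], [0.002, -0.001, -1.0]]
force: [-0.5, -1.3, 6.6]
gripper_width: 0.454
finger_force: 59.8
```

servo_tool --commands '[[[1,0,0,-10,0,0,0],[1,0,0,-15,0,0,0],[1,0,0,-20,0,0,0],[1,0,0,-20,0,0,0],[1,0,0,-20,0,0,0],[1,0,0,-15,0,0,0],[1,-5,7,-5,0,0,0],[1,-10,14,0,0,0,0],[1,-12,17,0,0,0,0],[1,-12,17,0,0,0,0],[1,-13,18,0,0,0,0],[1,-13,18,0,0,0,0],[1,-13,17,0,0,0,0],[1,-12,17,0,0,0,0],[1,-8,11,0,0,0,0],[1,-3,5,0,0,0,0],[1,0,0,0,0,0,0],[1,0,0,0,0,0,0]]]'

```text
clock: 6.4
ee_pos: [468.6, -48.8, 182.4]
ee_rot: [[1.0, 0.0, 0.0], [0.0, -1.0, 0.0], [0.0, -0.0, -1.0]]
force: [-0.2, -0.4, -1.2]
gripper_width: 0.453
finger_force: 60.3
```

```bash
python3 - <<'E'
from h import *
p=shot('wrist','w2.png');W=cloud(p)
for i in range(2):
    s=env.state();print(np.round(s['ee_pos'],1),s['finger_force'],s['force'])
print('white',fit(W,(469,-51),58,20,33))
pt=shot('top');Wt=cloud(pt);print('whitetop',fit(Wt,(469,-51),58,20,33),[fit(Wt,c,40,108,125) for c in [(586,-219),(429,222)]])
E
```

```text
[468.6 -48.6 182.3] 60.323792909039184 [-0.40832388  0.90681571 -1.7647498 ]
[468.6 -48.6 182.3] 60.323792909039184 [-0.40832388  0.90681571 -1.7647498 ]
white (2518, 470.3, -53.7, 45.9, [491.5, -54.4, 25.5])
whitetop None [None, None]
```

View pics/w2.png

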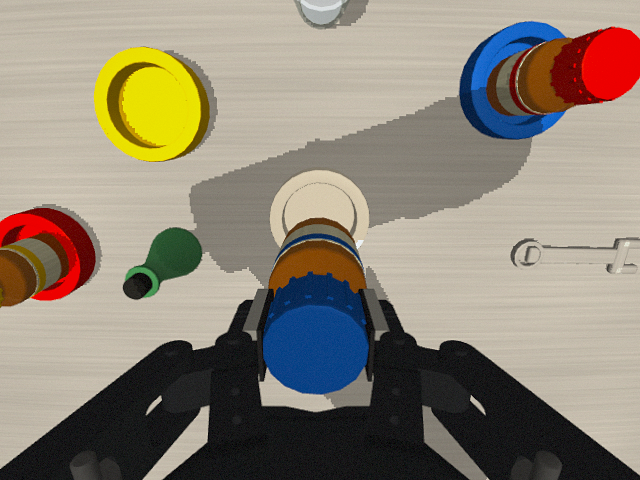

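The wrist view shows the blue bottle held upright over the white cradle (320,215). The empty yellow cradle is at (150,103) and the flask is clear. Lowering now with a 3.5 mm correction in y.

servo_tool --commands '[[[1,0.5,3.5,10,0,0,0],[1,0,0,20,0,0,0],[1,0,0,20,0,0,0],[1,0,0,20,0,0,0],[1,0,0,13,0,0,0],[1,0,0,10,0,0,0],[1,0,0,6,0,0,0],[1,0,0,3,0,0,0],[1,0,0,1,0,0,0],[1,0,0,0,0,0,0],[1,0,0,0,0,0,0]]]'

```text
clock: 7.6
ee_pos: [468.9, -52.5, 79.8]
ee_rot: [[1.0, 0.0, 0.001], [0.0, -1.0, 0.0], [0.001, -0.0, -1.0]]
force: [0.5, -0.1, -2.5]
gripper_width: 0.451
finger_force: 60.3
```

servo_tool --commands '[[[1,0,0,1.5,0,0,0],[1,0,0,0,0,0,0],[-1,0,0,0,0,0,0],[-1,0,0,0,0,0,0],[-1,0,0,0,0,0,0],[-1,0,0,0,0,0,0],[-1,0,0,0,0,0,0],[-1,0,0,0,0,0,0],[-1,0,0,0,0,0,0],[-1,0,0,0,0,0,0],[-1,0,0,-20,0,0,0],[-1,0,0,-20,0,0,0],[-1,0,0,-25,0,0,0],[-1,0,0,-25,0,0,0],[-1,0,0,-25,0,0,0],[-1,0,0,-20,0,0,0],[-1,0,0,-15,0,0,0]]]'

```text
clock: 9.3
ee_pos: [468.8, -52.5, 229.4]
ee_rot: [[1.0, 0.0, 0.002], [0.0, -1.0, 0.0], [0.002, -0.0, -1.0]]
force: [0.2, 0.3, 0.3]
gripper_width: 1.003
finger_force: 0.0
```

servo_tool --commands '[[[-1,-4,-27,0,0,0,0],[-1,-4,-27,0,0,0,0],[-1,-4,-27,0,0,0,0],[-1,-4,-27,0,0,0,0],[-1,-4,-27,0,0,0,0],[-1,-4,-27,0,0,0,0],[-1,-4,-27,0,0,0,0],[-1,-4,-27,0,0,0,0],[-1,-4,-27,0,0,0,0],[-1,-4,-27,0,0,0,0],[-1,0,-5,0,0,0,0],[-1,0,0,0,0,0,0],[-1,0,0,0,0,0,0]]]'

```text
clock: 10.6
ee_pos: [428.3, 221.9, 227.7]
ee_rot: [[1.0, 0.0, -0.0], [0.0, -1.0, -0.0], [-0.0, 0.0, -1.0]]
force: [0.2, -0.2, -0.4]
gripper_width: 1.0
finger_force: 0.0
```

```bash
python3 - <<'E'
from h import *
p=shot('wrist','w3.png');W=cloud(p)
s=env.state();print(np.round(s['ee_pos'],1),s['finger_force'],s['gripper_width'])
print('yel',fit(W,(429,222),35,108,125),'cradle',fit(W,(432,225),58,20,33),'ycr',fit(W,(568,92),58,20,33))
pt=shot('top','t3.png');Wt=cloud(pt);print('blue',fit(Wt,(469,-51),40,108,125),fit(Wt,(469,-51),58,20,33),'ycr',fit(Wt,(568,92),58,20,33))
E
```

```text
[428.4 221.7 227.7] 0.0 0.9996291621100979
yel (1988, 429.0, 221.5, 21.1, [430.4, 221.5, 115.5]) cradle (2216, 432.4, 223.7, 45.9, [450.0, 225.7, 25.5]) ycr (3910, 568.8, 90.8, 46.6, [572.8, 90.0, 25.5])
blue (582, 469.2, -53.6, 21.1, [468.8, -53.5, 116.1]) (1099, 468.8, -51.3, 46.1, [468.7, -51.0, 26.2]) ycr (1089, 567.8, 94.0, 46.3, [567.3, 93.6, 26.1])
```

View pics/t3.png

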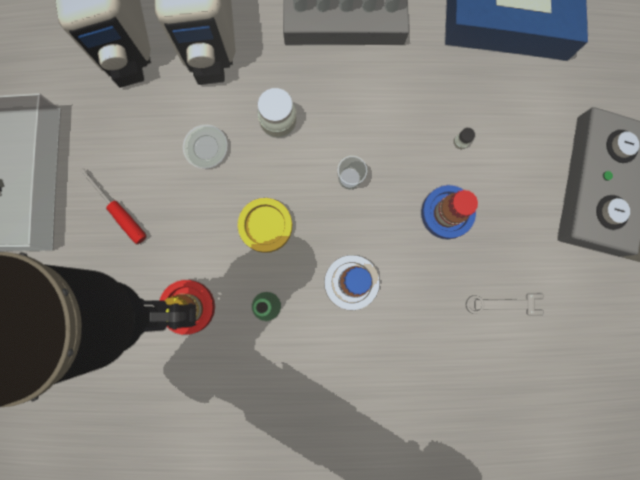

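The top view shows the blue bottle seated in the white cradle (355,281), the yellow cradle empty at (265,225), and the flask and beaker unmoved. Next I'll grip yellow.

servo_tool --commands '[[[-1,0,0,20,0,0,0],[-1,0,0,20,0,0,0],[-1,0,0,20,0,0,0],[-1,0,0,20,0,0,0],[-1,0,0,20,0,0,0],[-1,0,0,20,0,0,0],[-1,0,0,17,0,0,0],[-1,0,0,12,0,0,0],[-1,0,0,0,0,0,0],[1,0,0,0,0,0,0],[1,0,0,0,0,0,0],[1,0,0,0,0,0,0],[1,0,0,0,0,0,0],[1,0,0,0,0,0,0],[1,0,0,0,0,0,0],[1,0,0,0,0,0,0],[1,0,0,0,0,0,0],[1,0,0,0,0,0,0],[1,0,0,0,0,0,0],[1,0,0,0,0,0,0]]]'

```text
clock: 12.7
ee_pos: [428.9, 222.9, 79.8]
ee_rot: [[1.0, 0.001, 0.001], [0.001, -1.0, 0.001], [0.001, -0.001, -1.0]]
force: [-1.7, -0.7, 5.4]
gripper_width: 0.457
finger_force: 60.1
```

servo_tool --commands '[[[1,0,0,-10,0,0,0],[1,0,0,-15,0,0,0],[1,0,0,-20,0,0,0],[1,0,0,-20,0,0,0],[1,0,0,-20,0,0,0],[1,0,0,-15,0,0,0],[1,6,5,-5,0,0,0],[1,14,13,0,0,0,0],[1,17,16,0,0,0,0],[1,17,16,0,0,0,0],[1,17,16,0,0,0,0],[1,17,16,0,0,0,0],[1,17,16,0,0,0,0],[1,17,16,0,0,0,0],[1,12,11,0,0,0,0],[1,5,4,0,0,0,0],[1,0,0,0,0,0,0],[1,0,0,0,0,0,0]]]'

```text
clock: 14.5
ee_pos: [567.1, 93.6, 183.6]
ee_rot: [[1.0, 0.0, -0.001], [0.0, -1.0, -0.0], [-0.001, 0.0, -1.0]]
force: [0.0, -0.2, -1.2]
gripper_width: 0.449
finger_force: 60.6
```

Within 1 mm, so I'll lower to just above the floor.

servo_tool --commands '[[[1,1,1,10,0,0,0],[1,0,0,20,0,0,0],[1,0,0,20,0,0,0],[1,0,0,20,0,0,0],[1,0,0,13,0,0,0],[1,0,0,10,0,0,0],[1,0,0,6,0,0,0],[1,0,0,3,0,0,0],[1,0,0,1,0,0,0],[1,0,0,0,0,0,0],[1,0,0,0,0,0,0]]]'

```text
clock: 15.6
ee_pos: [568.9, 92.6, 81.4]
ee_rot: [[1.0, 0.0, 0.001], [0.0, -1.0, 0.0], [0.001, -0.0, -1.0]]
force: [-0.4, 0.2, -1.1]
gripper_width: 0.454
finger_force: 60.6
```

servo_tool --commands '[[[1,0,0,1.5,0,0,0],[1,0,0,0,0,0,0],[-1,0,0,0,0,0,0],[-1,0,0,0,0,0,0],[-1,0,0,0,0,0,0],[-1,0,0,0,0,0,0],[-1,0,0,0,0,0,0],[-1,0,0,0,0,0,0],[-1,0,0,0,0,0,0],[-1,0,0,0,0,0,0],[-1,0,0,-20,0,0,0],[-1,0,0,-20,0,0,0],[-1,0,0,-25,0,0,0],[-1,0,0,-25,0,0,0],[-1,0,0,-25,0,0,0],[-1,0,0,-20,0,0,0],[-1,0,0,-15,0,0,0]]]'

```text
clock: 17.3
ee_pos: [568.8, 92.6, 231.0]
ee_rot: [[1.0, 0.0, 0.002], [0.0, -1.0, 0.001], [0.002, -0.001, -1.0]]
force: [-0.2, 0.7, -0.4]
gripper_width: 1.002
finger_force: 0.0
```

servo_tool --commands '[[[-1,1.5,26,0,0,0,0],[-1,1.5,26,0,0,0,0],[-1,1.5,26,0,0,0,0],[-1,1.5,26,0,0,0,0],[-1,1.5,26,0,0,0,0],[-1,1.5,26,0,0,0,0],[-1,1.5,26,0,0,0,0],[-1,1.5,26,0,0,0,0],[-1,1.5,26,0,0,0,0],[-1,1.5,26,0,0,0,0],[-1,1.5,26,0,0,0,0],[-1,1,26,0,0,0,0],[-1,0,0,0,0,0,0],[-1,0,0,0,0,0,0]]]'

```text
clock: 18.7
ee_pos: [585.8, -220.0, 229.0]
ee_rot: [[1.0, -0.001, -0.0], [-0.001, -1.0, 0.0], [-0.0, -0.0, -1.0]]
force: [-0.3, 0.1, 0.0]
gripper_width: 1.001
finger_force: 0.0
```

```bash
python3 - <<'E'
from h import *
p=shot('wrist','w4.png');W=cloud(p)
s=env.state();print(np.round(s['ee_pos'],1),s['finger_force'],s['gripper_width'])
print('red',fit(W,(586,-219),35,108,125),'cradle',fit(W,(586,-220),58,20,33))
pt=shot('top','t4.png');Wt=cloud(pt);print('yel',fit(Wt,(568,92),40,108,125),fit(Wt,(568,92),58,20,33),'redcr',fit(Wt,(432,225),58,20,33))
E
```

```text
[ 585.9 -219.4  229.1] 0.0 0.9969406951680198
red (1975, 587.4, -223.3, 21.2, [588.9, -223.5, 115.5]) cradle (2203, 588.9, -223.7, 45.9, [606.1, -223.1, 25.5])
yel (571, 567.8, 94.1, 21.1, [567.5, 93.2, 116.2]) (764, 567.9, 93.7, 46.2, [565.0, 107.0, 26.2]) redcr (1118, 431.1, 226.2, 46.4, [430.7, 226.0, 26.3])
```

View pics/t4.png

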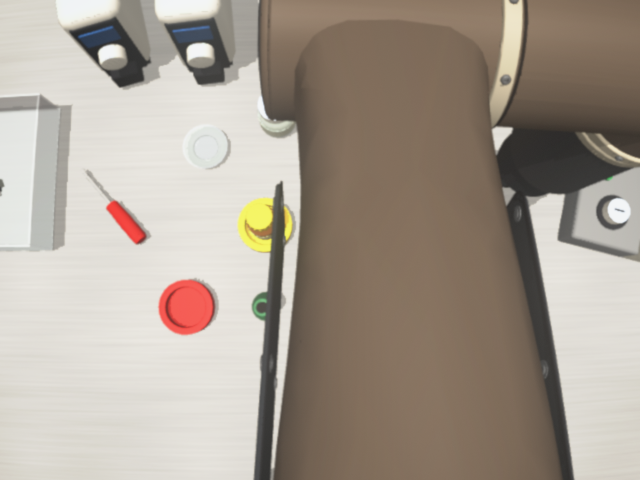

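Yellow is centred in its own cradle (262,222), and the red cradle is empty (187,307). Next is the red grip.

servo_tool --commands '[[[-1,0.5,2,20,0,0,0],[-1,0,0,20,0,0,0],[-1,0,0,20,0,0,0],[-1,0,0,20,0,0,0],[-1,0,0,20,0,0,0],[-1,0,0,20,0,0,0],[-1,0,0,18,0,0,0],[-1,0,0,12,0,0,0],[-1,0,0,0,0,0,0],[1,0,0,0,0,0,0],[1,0,0,0,0,0,0],[1,0,0,0,0,0,0],[1,0,0,0,0,0,0],[1,0,0,0,0,0,0],[1,0,0,0,0,0,0],[1,0,0,0,0,0,0],[1,0,0,0,0,0,0],[1,0,0,0,0,0,0],[1,0,0,0,0,0,0],[1,0,0,0,0,0,0]]]'

```text
clock: 20.8
ee_pos: [587.4, -221.7, 80.5]
ee_rot: [[1.0, 0.0, 0.002], [0.0, -1.0, -0.0], [0.002, 0.0, -1.0]]
force: [-0.6, 1.0, 6.4]
gripper_width: 0.451
finger_force: 60.6
```

servo_tool --commands '[[[1,0,0,-10,0,0,0],[1,0,0,-15,0,0,0],[1,0,0,-25,0,0,0],[1,0,0,-25,0,0,0],[1,0,0,-25,0,0,0],[1,0,0,-25,0,0,0],[1,0,0,-15,0,0,0],[1,0,0,-10,0,0,0],[1,0,0,0,0,0,0]]]'

```text
clock: 21.7
ee_pos: [587.0, -221.6, 230.8]
ee_rot: [[1.0, 0.0, 0.002], [0.0, -1.0, -0.0], [0.002, 0.0, -1.0]]
force: [-0.3, -0.1, -2.7]
gripper_width: 0.454
finger_force: 60.5
```

servo_tool --commands '[[[1,-4,-12,0,0,0,0],[1,-7,-20,0,0,0,0],[1,-10,-29,0,0,0,0],[1,-10,-29,0,0,0,0],[1,-10,-29,0,0,0,0],[1,-10,-29,0,0,0,0],[1,-10,-29,0,0,0,0],[1,-10,-29,0,0,0,0],[1,-10,-29,0,0,0,0],[1,-10,-29,0,0,0,0],[1,-10,-29,0,0,0,0],[1,-10,-29,0,0,0,0],[1,-10,-29,0,0,0,0],[1,-10,-29,0,0,0,0],[1,-10,-29,0,0,0,0],[1,-9,-24,0,0,0,0],[1,-5,-13,0,0,0,0],[1,0,0,0,0,0,0],[1,0,0,0,0,0,0]]]'

```text
clock: 23.6
ee_pos: [430.9, 224.1, 228.7]
ee_rot: [[1.0, 0.001, -0.001], [0.001, -1.0, -0.001], [-0.001, 0.001, -1.0]]
force: [0.2, -0.2, -1.2]
gripper_width: 0.454
finger_force: 60.7
```

servo_tool --commands '[[[1,0.5,-1,10,0,0,0],[1,0,0,20,0,0,0],[1,0,0,25,0,0,0],[1,0,0,25,0,0,0],[1,0,0,25,0,0,0],[1,0,0,15,0,0,0],[1,0,0,10,0,0,0],[1,0,0,10,0,0,0],[1,0,0,5,0,0,0],[1,0,0,2,0,0,0],[1,0,0,0,0,0,0],[1,0,0,0,0,0,0]]]'

```text
clock: 24.8
ee_pos: [432.3, 225.8, 82.8]
ee_rot: [[1.0, 0.0, 0.001], [0.0, -1.0, 0.001], [0.001, -0.001, -1.0]]
force: [-0.4, -0.3, -1.2]
gripper_width: 0.453
finger_force: 60.7
```

servo_tool --commands '[[[1,0,0,2,0,0,0],[1,0,0,0,0,0,0],[-1,0,0,0,0,0,0],[-1,0,0,0,0,0,0],[-1,0,0,0,0,0,0],[-1,0,0,0,0,0,0],[-1,0,0,0,0,0,0],[-1,0,0,0,0,0,0],[-1,0,0,0,0,0,0],[-1,0,0,0,0,0,0],[-1,0,0,-20,0,0,0],[-1,0,0,-20,0,0,0],[-1,0,0,-25,0,0,0],[-1,0,0,-25,0,0,0],[-1,0,0,-25,0,0,0],[-1,0,0,-20,0,0,0],[-1,0,0,-15,0,0,0]]]'

```text
clock: 26.5
ee_pos: [432.2, 225.6, 231.9]
ee_rot: [[1.0, 0.0, 0.001], [0.0, -1.0, 0.001], [0.001, -0.001, -1.0]]
force: [-0.5, 0.1, -0.2]
gripper_width: 0.998
finger_force: 0.0
```

servo_tool --commands '[[[-1,4,28,0,0,0,0],[-1,4,28,0,0,0,0],[-1,4,28,0,0,0,0],[-1,4,28,0,0,0,0],[-1,4,28,0,0,0,0],[-1,4,28,0,0,0,0],[-1,4,28,0,0,0,0],[-1,4,28,0,0,0,0],[-1,4,28,0,0,0,0],[-1,1,26.5,0,0,0,0],[-1,0,0,0,0,0,0],[-1,0,0,0,0,0,0]]]'

```text
clock: 27.7
ee_pos: [468.9, -53.5, 230.2]
ee_rot: [[1.0, -0.002, -0.0], [-0.002, -1.0, 0.0], [-0.0, -0.0, -1.0]]
force: [0.5, -0.1, -0.1]
gripper_width: 1.004
finger_force: 0.0
```

```bash
python3 - <<'E'
from h import *
p=shot('wrist','w5.png');W=cloud(p)
s=env.state();print(np.round(s['ee_pos'],1),s['finger_force'],s['gripper_width'])
print('blue',fit(W,(469,-53),35,108,125),'blue cr',fit(W,(587,-221),58,20,33))
pt=shot('top');Wt=cloud(pt);print('red',fit(Wt,(432,225),40,108,125),fit(Wt,(432,225),58,20,33),'bluecr',fit(Wt,(587,-221),58,20,33))
E
```

```text
[469.  -53.  230.2] 0.0 1.0004138907084463
blue (1958, 470.8, -56.1, 21.0, [472.4, -56.2, 115.5]) blue cr (3705, 588.0, -223.3, 46.5, [591.2, -223.4, 25.5])
red None None bluecr None
```

View pics/w5.png

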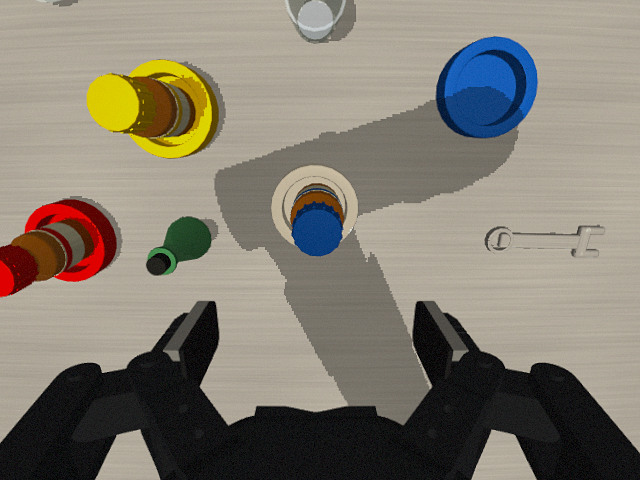

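Red stands in red (70,240), yellow in yellow (175,108), and the blue cradle is empty (488,87). The blue cap is centred at (318,230) for the grip.

servo_tool --commands '[[[-1,0.5,1,20,0,0,0],[-1,0,0,20,0,0,0],[-1,0,0,20,0,0,0],[-1,0,0,20,0,0,0],[-1,0,0,20,0,0,0],[-1,0,0,20,0,0,0],[-1,0,0,19,0,0,0],[-1,0,0,12,0,0,0],[-1,0,0,0,0,0,0],[1,0,0,0,0,0,0],[1,0,0,0,0,0,0],[1,0,0,0,0,0,0],[1,0,0,0,0,0,0],[1,0,0,0,0,0,0],[1,0,0,0,0,0,0],[1,0,0,0,0,0,0],[1,0,0,0,0,0,0],[1,0,0,0,0,0,0],[1,0,0,0,0,0,0],[1,0,0,0,0,0,0]]]'

```text
clock: 29.8
ee_pos: [470.3, -53.9, 80.3]
ee_rot: [[1.0, 0.0, 0.002], [0.0, -1.0, 0.0], [0.002, -0.0, -1.0]]
force: [-1.6, -0.1, 6.6]
gripper_width: 0.456
finger_force: 59.8
```

servo_tool --commands '[[[1,0,0,-10,0,0,0],[1,0,0,-15,0,0,0],[1,0,0,-20,0,0,0],[1,0,0,-20,0,0,0],[1,0,0,-20,0,0,0],[1,0,0,-15,0,0,0],[1,5,7,-5,0,0,0],[1,12,17,0,0,0,0],[1,14,20,0,0,0,0],[1,14,20,0,0,0,0],[1,14,20,0,0,0,0],[1,14,20,0,0,0,0],[1,14,20,0,0,0,0],[1,14,20,0,0,0,0],[1,11,16,0,0,0,0],[1,5,8,0,0,0,0],[1,0,0,0,0,0,0],[1,0,0,0,0,0,0]]]'

```text
clock: 31.6
ee_pos: [585.9, -221.9, 183.8]
ee_rot: [[1.0, -0.0, -0.001], [-0.0, -1.0, 0.0], [-0.001, -0.0, -1.0]]
force: [0.1, 0.9, -1.7]
gripper_width: 0.455
finger_force: 60.5
```

servo_tool --commands '[[[1,0.5,0,10,0,0,0],[1,0,0,20,0,0,0],[1,0,0,20,0,0,0],[1,0,0,20,0,0,0],[1,0,0,13,0,0,0],[1,0,0,10,0,0,0],[1,0,0,6,0,0,0],[1,0,0,3,0,0,0],[1,0,0,1,0,0,0],[1,0,0,0,0,0,0],[1,0,0,0,0,0,0]]]'

```text
clock: 32.7
ee_pos: [587.4, -222.1, 81.9]
ee_rot: [[1.0, 0.0, 0.001], [0.0, -1.0, -0.0], [0.001, 0.0, -1.0]]
force: [-0.0, -0.0, -1.9]
gripper_width: 0.455
finger_force: 60.5
```

servo_tool --commands '[[[1,0,0,1.5,0,0,0],[1,0,0,0,0,0,0],[-1,0,0,0,0,0,0],[-1,0,0,0,0,0,0],[-1,0,0,0,0,0,0],[-1,0,0,0,0,0,0],[-1,0,0,0,0,0,0],[-1,0,0,0,0,0,0],[-1,0,0,0,0,0,0],[-1,0,0,0,0,0,0],[-1,0,0,-20,0,0,0],[-1,0,0,-20,0,0,0],[-1,0,0,-25,0,0,0],[-1,0,0,-25,0,0,0],[-1,0,0,-25,0,0,0],[-1,0,0,-20,0,0,0],[-1,0,0,-15,0,0,0]]]'

```text
clock: 34.4
ee_pos: [587.4, -222.1, 231.6]
ee_rot: [[1.0, 0.0, 0.002], [0.0, -1.0, -0.0], [0.002, 0.0, -1.0]]
force: [-0.9, -0.2, -0.8]
gripper_width: 0.998
finger_force: 0.0
```

servo_tool --commands '[[[-1,-10,-37,0,0,0,0],[-1,-10,-37,0,0,0,0],[-1,-10,-37,0,0,0,0],[-1,-10,-37,0,0,0,0],[-1,-10,-37,0,0,0,0],[-1,-10,-37,0,0,0,0],[-1,-10,-37,0,0,0,0],[-1,-10,-37,0,0,0,0],[-1,-10,-37,0,0,0,0],[-1,-10,-37,0,0,0,0],[-1,-10,-37,0,0,0,0],[-1,-10,-37,0,0,0,0],[-1,-10,-37,0,0,0,0],[-1,-10,-37,0,0,0,0],[-1,-10,-37,0,0,0,0],[-1,0,-37,0,0,0,0],[-1,0,-20,0,0,0,0],[-1,0,0,0,0,0,0],[-1,0,0,0,0,0,0]]]'

```text
clock: 36.3
ee_pos: [436.7, 389.7, 229.4]
ee_rot: [[1.0, 0.001, -0.001], [0.001, -1.0, -0.001], [-0.001, 0.001, -1.0]]
force: [0.1, 0.1, -0.1]
gripper_width: 1.0
finger_force: 0.0
```

```bash
python3 - <<'E'
from h import *
pt=shot('top','t6.png');W=cloud(pt)
for n,c in dict(red=(432,225),blue=(587,-221),yellow=(568,93)).items(): print(n,fit(W,c,40,108,125),fit(W,c,58,20,33))
print(fit(W,(651,-53),40,8,80),fit(W,(431,93),40,8,100),env.state()['clock'])
E
```

```text
red (604, 431.6, 226.2, 21.6, [431.7, 224.8, 116.2]) (961, 431.6, 226.1, 46.6, [432.4, 212.8, 26.3])
blue (537, 587.3, -222.2, 21.3, [586.1, -220.2, 116.1]) (876, 587.8, -220.7, 46.6, [573.6, -206.8, 25.9])
yellow (571, 568.0, 94.0, 21.2, [567.5, 93.1, 116.3]) (1043, 567.8, 93.9, 46.1, [562.7, 89.1, 26.3])
(571, 651.0, -52.7, 25.3, [660.9, -54.4, 47.7]) (683, 430.8, 93.1, 25.0, [431.5, 88.6, 34.9]) 36.35
```

View pics/t6.png

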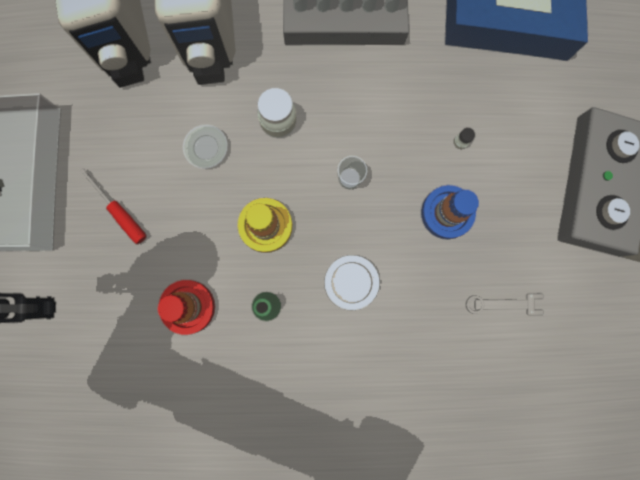

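All three bottles stand in their own cradles: red (187,307), yellow (265,222), blue (455,208). They are within 2 mm of centre and fully down, the white cradle is empty, and the glassware is unmoved.

```bash
python3 -c "
from cell import env
print(env.close_job())"
```

```text
the job is handed in; nothing more can be done
None
```

I handed the job in at 36.4 s: all three bottles stand in the cradles of their own colour, within about 2 mm of centre and down on the floor; the white cradle is empty, and the beaker and flask have not moved. The hand-in call returned no verdict.

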